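# Square up a board stack and pin it in the drilling fixture

## Robot

A 6-joint arm with a two-finger parallel gripper is mounted at the origin on the work surface. World frame = base frame: x ahead of the robot, y to its left, z up, the work surface at z = 0. Lengths are in m, angles in rad, forces in N, time in s.
With the tool pointing down it reaches from about 0.25 to 0.8 m from the base axis. Payload 8.5 kg.
Tool frame: the origin (TCP) lies on the centre line of the jaws, within the pads' length; the fingertips stand 14 mm ahead of it and the grasp point (between the pads) lies 5 mm behind it; z points along the fingers, y is the direction in which the jaws open and shut (so a half turn about z gives the same grasp; the last joint's range is limited). The gripper opens to 85 mm and grips with 20 to 120 N. Pads are 22 mm wide; open, the fingers measure 114 mm over their backs; the gripper's body (76 mm by 85 mm) begins 54 mm behind the grasp point. The pads swing forward as they close: fully open they stand 13 mm farther back than shut.
Start: joints at [1.262, 0.238, -0.013, 1.319, 0, 1.571], TCP at [0.16, 0.5, 0.245] pointing down, gripper open.
Joint ranges: [-2.66, 2.66], [-1.03, 1.9], [-1.14, 1.46], [-1.82, 2.27], [-1.45, 1.34], [-3.14, 3.14]. Speed limits (rad/s): [2.22, 2.22, 2.79, 3.14, 3.14, 3.14].

## Interface

Orientations are given as a unit quaternion [x, y, z, w].
In Python, from bench import ctrl gives the robot as it stands. The module is installed in compiled form; this text tells all that it offers.
- The arm moves only by the tool drive_tool, never from a script. Its argument "deltas" is a list of rows, each an object with "delta_pos": the shift along the tool's x, y, z in mm, a list of three; "rot": the turn, a rotation vector about the tool's x, y, z in degrees, a list of three; "grip": the opening, from 0 (shut) to 1 (fully open). A call has 1 to 10 rows; each row shifts and turns the commanded pose from where the row before left it, along the tool's axes as they then stand; what a row does not reach is not made up. A row lasts 1/10 s, in which the tool goes at most 50 mm and 8.59 degrees, less where a joint would pass 70% of its speed; a pose out of reach is approached as far as the arm can. A call is refused whole if a number of a shift passes 50 or a number of a turn 8.59, either way. A call with a gripper value outside its range is refused whole. The fingers move at their own pace and stop on an object; the grip force is fixed at half the most. Time passes only in rows, so rows that do not move let the fingers close. It gives the time, the measured TCP pose, the force and the opening at its end, in the units of the state.
- ctrl.get_state(): the state, without advancing time (a new reading comes with each control period).
- ctrl.snapshot(name): name is "side" or "top"; returns the picture (420x560x3 uint8, red, green, blue); there is no depth.
- ctrl.calibration(name): a dict with "fx", "fy", "cx", "cy" (pixels), "extrinsics" (4x4, takes a point from world to camera coordinates). Camera axes: x right, y up, looking along -z (the intrinsics and any distortion apply to the point x, -y, -z); pixel columns grow to the right and rows downward; lengths in m; the calibration is good to about 2 mm. A picture is of the moment at which its call begins. calibration takes no time and is no camera call.
- ctrl.sign_off(): hands the job in, once; it reports no verdict.
The state is a dict: "clock": time; "joint_positions": joint angles; "qd": joint speeds; "joint_torque": joint torques, N m; "position": TCP position; "orientation": TCP orientation; "wrist_force": force on the tool from outside, world axes, zero at the start; "wrist_torque": the same for the moment, N m; "finger_gap": finger opening in m.
Only numpy, scipy, OpenCV 4.12 (cv2) and the standard library are available. Lean on these libraries where they do the work, as an engineer would, in place of code of your own. Each camera call takes 0.05 s, during which the arm holds its last target. There are 200 camera calls.

## Task

Square up the three loose plates in the fixture (carrier plate, circuit board and hold-down frame) against both rails so that their holes line up, then take the tooling pin from its block and pass it through all three into the fixture until its flange rests on the frame, and let go. Work gently: never press hard on the plates, the fixture or with the pin, leave the plates lying flat, and do not disturb the bin, bottle or screwdriver.

Things in the scene. Friction and masses are not known exactly. Their poses are not given: they have to be found in the camera images.
- fixture: Fixed base 210 x 190 mm, origin at the centre of its underside. On it a clamped aluminium slide plate, top face at z = 30 mm, has two rigid straight rails 26 mm high, along the fixture's y (end rail) and x (side rail), facing -x and -y; open on the other two sides. The rails' inner faces lie anywhere at x = 60 to 78, y = 50 to 68 mm: the setting is not measured. Pushes over 30 N do damage.
- fixture_centre (a point): Point at the fixture's centre, 30 mm up, level with the slide plate's top. The slide plate's 12 mm through hole (22 mm deep, not measured) is hidden under the plates; it lies 100 mm from the end rail's inner face and 50 mm from the side rail's: just below the holes of plates that are square against both rails.
- carrier: Bottom: dark composite carrier plate 120 x 100 mm (x, y), edges rigid, 8 mm thick, about 0.18 kg; 12 mm through hole on its x axis at x = -40 mm. Loose in the stack on the fixture; starts out of line, 6 to 32 mm short of each rail, turned up to 0.08 rad. Origin: centre of its underside. Damaged by more than 30 N.
- board: Middle: thick green circuit board, plate 120 x 100 mm (x, y), edges rigid, 6 mm thick, about 0.14 kg; 12 mm through hole on its x axis at x = -40 mm. Loose in the stack on the fixture; starts out of line, 6 to 32 mm short of each rail, turned up to 0.08 rad. Origin: centre of its underside. Damaged by more than 30 N.
- frame: Top: aluminium hold-down frame plate 120 x 100 mm (x, y), edges rigid, 10 mm thick, about 0.2 kg, with a square window; 12 mm through hole on its x axis at x = -40 mm. Loose in the stack on the fixture; starts out of line, 6 to 32 mm short of each rail, turned up to 0.08 rad. Origin: centre of its underside. Its top is 54 mm above the table. Damaged by more than 30 N.
- carrier_hole (a point): Centre of the carrier plate's hole, in its top face.
- board_hole (a point): Centre of the circuit board's hole, in its top face.
- frame_hole (a point): Centre of the hold-down frame's hole, in its top face.
- pin: Steel tooling pin, 0.12 kg, upright in the pin block at the start. Origin at its lower tip, z up along it. Shank 10 mm thick, 42 mm long, its last 3 mm tapered to 7 mm; above it a flange 26 mm wide, 5 mm thick; then a round grip 20 mm thick, 47 to 80 mm above the tip. When home its tip is 12 mm above the table. Grip its upper half to keep fingertips clear of the plates.
- pin_shoulder (a point): Centre of the underside of the pin's flange, 42 mm above its tip.
- pin_block: Fixed grey plastic block 70 x 70 x 50 mm, left or right of the fixture, with an 11.5 mm hole in the middle of its top in which the pin stands, flange on the top face (pin tip 8 mm above the table). Origin at the centre of its underside.
- parts_bin: Bystander: open blue bin 100 x 130 x 50 mm with small components, on the other side of the fixture. Origin at the centre of its underside.
- bottle: Bystander: white bottle, 50 mm in diameter, 110 mm tall, beyond the fixture. Origin at the centre of its underside.
- screwdriver: Bystander: screwdriver lying beyond the fixture.
Mind the look-alikes: they are no part of the job. Of the things that look like the frame, the largest one is meant.

How it is judged:
By the outcome, as a careful person would: the job done as asked, in the order asked, and still so for the second after the job is handed in, with the robot touching nothing.
It also fails if it takes over 72 s, if anything falls off the work surface, if the arm or the gripper's body presses on something with over 40 N, if the wrist force passes 120 N, or if a joint passes its speed limit or range.

## Working session

There is one attempt and no reset: what is moved stays moved. The work goes in short steps, Python scripts to look and compute and a tool call to move; the robot and the scene stay as the last step left them, time stands still between calls to the robot, and variables do not carry over. Pictures are saved under pics/ and viewed, about 8 in all and at most 12, crops included, and the job is handed in when it is done.

Besides the shell and the picture viewer there is one more tool, called after "Emit:" by a JSON object that holds its "fn" and its "kwargs", one argument or row to a line. drive_tool: Moves the arm, as the interface text tells. Its arguments: {"type":"object","properties":{"deltas":{"type":"array"}},"required":["deltas"]}

```bash
mkdir -p pics; ls; cat > h.py <<'E'
import numpy as np, cv2
from bench import ctrl
def snap(n,f):
    im=ctrl.snapshot(n); cv2.imwrite('pics/'+f+'.png',cv2.cvtColor(im,cv2.COLOR_RGB2BGR)); return im
def ray(n,u,v,z):
    c=ctrl.calibration(n); E=np.array(c['extrinsics']); R=E[:3,:3]; t=E[:3,3]
    d=R.T@np.array([(u-c['cx'])/c['fx'],-(v-c['cy'])/c['fy'],-1]); o=-R.T@t
    return o+d*(z-o[2])/d[2]
def proj(n,p):
    c=ctrl.calibration(n); E=np.array(c['extrinsics']); q=E[:3,:3]@np.array(p)+E[:3,3]
    return np.array([c['cx']+c['fx']*q[0]/-q[2], c['cy']-c['fy']*q[1]/-q[2]])
E
python3 - <<'E'
from h import *
a=snap('top','top0');b=snap('side','side0')
for n in('top','side'):
    c=ctrl.calibration(n);print(c); E=np.array(c['extrinsics']); print(-E[:3,:3].T@E[:3,3])
print(ctrl.get_state())
E
```

```text
pics
{'fx': 380.7057971245652, 'fy': 380.7057971245652, 'cx': 282.55318256574793, 'cy': 203.93495641759785, 'extrinsics': array([[ 0.00696841, -0.99983612,  0.01670842, -0.02263051],
       [ 0.9918643 ,  0.00903481,  0.12697867, -0.5528263 ],
       [-0.12710882,  0.01568765,  0.99176471, -0.83774299],
       [ 0.        ,  0.        ,  0.        ,  1.        ]])}
[ 0.44200185 -0.00448991  0.9014192 ]
{'fx': 410.76111426180233, 'fy': 410.76111426180233, 'cx': 275.736696779668, 'cy': 208.49433958035817, 'extrinsics': array([[-0.9851006 , -0.17193935, -0.00369781,  0.56463978],
       [ 0.12810148, -0.74794493,  0.65128211, -0.11872835],
       [-0.11474678,  0.6411047 ,  0.75882668, -0.80676388],
       [ 0.        ,  0.        ,  0.        ,  1.        ]])}
[0.4788627  0.52550164 0.69160754]
{'clock': 0.1, 'joint_positions': array([ 1.26199654e+00,  2.38718429e-01, -1.41102809e-02,  1.31915487e+00,
        1.59895841e-05,  1.57081597e+00]), 'qd': array([-0.00148275, -0.00260393,  0.00220126,  0.00131484,  0.00067228,
        0.00074248]), 'joint_torque': array([-1.29216063e-03, -5.39719319e+01,  3.47000384e+01,  1.33469453e-02,
       -6.24408813e-05,  1.90279621e-05]), 'position': array([0.159458  , 0.49987646, 0.24476635]), 'orientation': array([ 1.53796842e-01,  9.88102312e-01, -5.85334648e-04, -9.91858254e-05]), 'wrist_force': array([ 0.14905383, -0.16129019,  0.21938221]), 'wrist_torque': array([-0.02023455,  0.02733759, -0.02172684]), 'finger_gap': 0.08554319917060443}
```

View pics/top0.png

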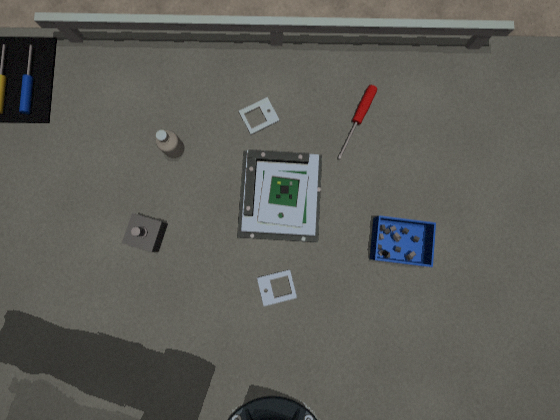

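View pics/side0.png

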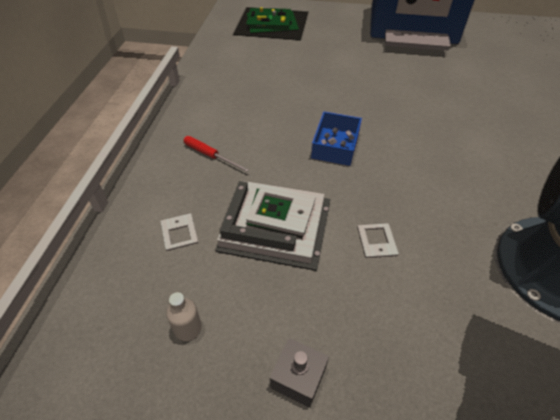

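Top view: the frame candidates are the ones at (258,115), (277,288) and the largest, at (283,197), which lies on the fixture; I choose the largest. The pin stands in its block at (138,231). The end rail is at the top (+x) and the side rail at the left (+y). I'll check with a close crop.

```bash
python3 - <<'E'
from h import *
a=cv2.imread('pics/top0.png')[140:250,228:332]; b=cv2.imread('pics/side0.png')[172:272,210:340]
a=cv2.resize(a,None,fx=5.4,fy=5.4,interpolation=cv2.INTER_CUBIC)
cv2.imwrite('pics/c1.png',a)
b=cv2.resize(b,None,fx=6,fy=6,interpolation=cv2.INTER_CUBIC)
cv2.imwrite('pics/c2.png',b)
print(a.shape)
E
```

```text
(594, 562, 3)
```

View pics/c1.png

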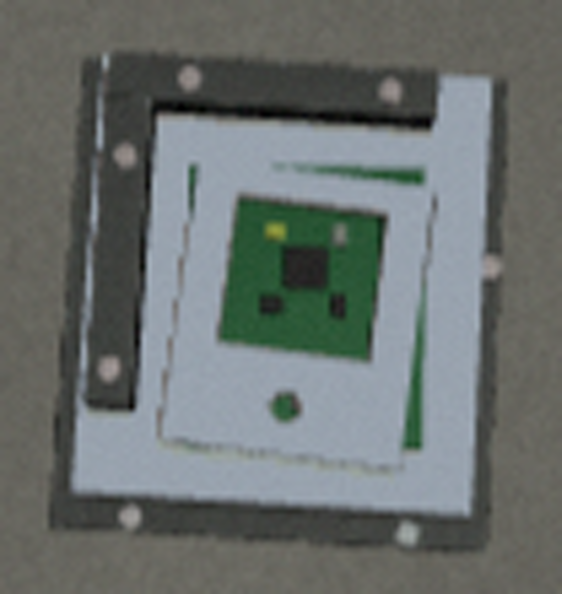

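View pics/c2.png

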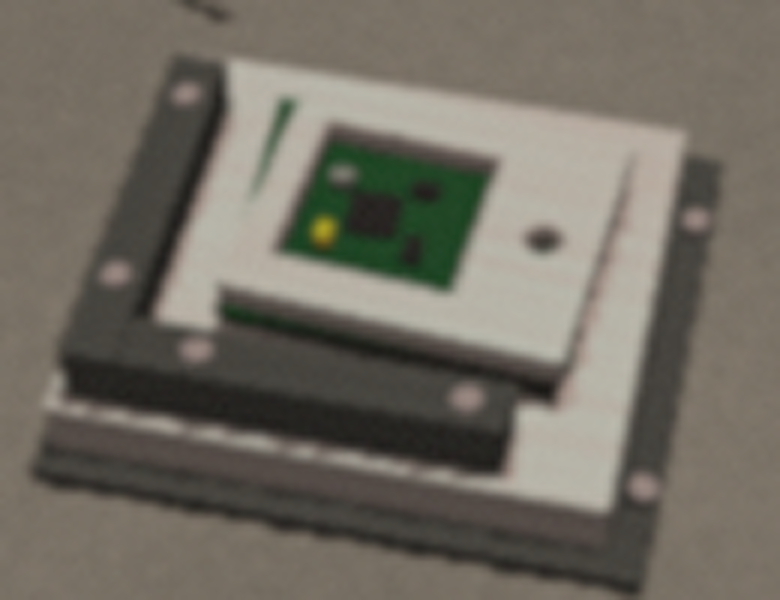

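The crops confirm the choice: the large frame lies on the fixture with its hole at crop (285,406). The end rail is along the crop's top and the side rail along its left. The green board shows at the upper right. Next I'll turn these pixels into positions.

```bash
cat >> h.py <<'E'
def cr(px,py,z): return ray('top',228+(px+.5)/5.4-.5,140+(py+.5)/5.4-.5,z)
def cs(px,py,z): return ray('side',210+(px+.5)/6-.5,172+(py+.5)/6-.5,z)
E
python3 - <<'E'
from h import *
np.set_printoptions(precision=4,suppress=True)
def ang(a,b): d=b-a; return np.degrees(np.arctan2(d[1],d[0])),np.linalg.norm(d)
T={'slide':([(105,55),(492,78),(470,514),(72,490)],.03),'frame':([(197,163),(436,195),(403,470),(160,437)],.054),
'endrail_bot':([(155,113),(434,130)],.03),'endrail_top':([(155,101),(437,120)],.056),'siderail_top':([(152,101),(135,409)],.056),'fhole':([(285,406)],.054)}
for k,(p,z) in T.items():
    P=[cr(*q,z) for q in p]; print(k,*[x[:2] for x in P]); print([ang(P[i],P[i-1]) for i in range(len(P))])
S={'slide':([(228,60),(686,132),(610,512),(45,402)],.03),'frame':([(635,150),(568,363),(220,290)],.054),
 'end_top':([(222,95),(135,322)],.056),'side_top':([(135,322),(515,400)],.056),'fhole':([(544,238)],.054)}
print('side')
for k,(p,z) in S.items():
    P=[cs(*q,z) for q in p]; print(k,*[x[:2] for x in P]); print([ang(P[i],P[i-1]) for i in range(len(P))])
a=cv2.imread('pics/top0.png');print('pin',ray('top',138,231,.088),ray('side',300,357,.088))
cv2.imwrite('pics/pin.png',np.hstack([cv2.resize(a[205:260,115:175],(480,440),interpolation=2),cv2.resize(cv2.imread('pics/side0.png')[340:410,265:335],(320,320),interpolation=2)[:, :].copy() if 0 else cv2.resize(cv2.imread('pics/side0.png')[342:397,270:310],(320,440),interpolation=2)]))
E
```

```text
slide [0.6811 0.066 ] [ 0.6727 -0.1025] [ 0.4832 -0.0922] [0.492  0.0764]
[(np.float64(176.8559941332003), np.float64(0.1893049305447024)), (np.float64(87.16706914299411), np.float64(0.16864534324434993)), (np.float64(-3.11201899043796), np.float64(0.18978616649787744)), (np.float64(-92.9965088595167), np.float64(0.1687493699326496))]
frame [0.6283 0.0246] [ 0.6157 -0.0759] [ 0.5    -0.0621] [0.5128 0.0383]
[(np.float64(173.2125419081135), np.float64(0.11634111319891674)), (np.float64(82.83182356804558), np.float64(0.1013010229408047)), (np.float64(-6.816332485012986), np.float64(0.11652704712323653)), (np.float64(-97.27361023830947), np.float64(0.10124370685860593))]
endrail_bot [0.6555 0.0439] [ 0.6493 -0.0771]
[(np.float64(-92.93528498322829), np.float64(0.12116527578257981)), (np.float64(87.06471501677171), np.float64(0.12116527578257981))]
endrail_top [0.6543 0.0425] [ 0.6474 -0.0762]
[(np.float64(-93.308717467321), np.float64(0.11894674126911522)), (np.float64(86.69128253267901), np.float64(0.11894674126911522))]
siderail_top [0.6543 0.0438] [0.5241 0.0487]
[(np.float64(177.828
[... 542 characters left out ...]
597] [0.5101 0.0371] [0.6282 0.0264]
[(np.float64(33.65228867106434), np.float64(0.15528698937825616)), (np.float64(-96.57868779205126), np.float64(0.09740907236489108)), (np.float64(174.81591998202148), np.float64(0.11858850706918476))]
end_top [ 0.6465 -0.0594] [0.6523 0.0459]
[(np.float64(86.83521405795253), np.float64(0.10545229783520281)), (np.float64(-93.16478594204747), np.float64(0.10545229783520281))]
side_top [0.6523 0.0459] [0.5248 0.0563]
[(np.float64(175.35351440482552), np.float64(0.12792506801507428)), (np.float64(-4.646485595174483), np.float64(0.12792506801507428))]
fhole [ 0.5249 -0.0143]
[(np.float64(0.0), np.float64(0.0))]
pin [0.4856 0.2889 0.088 ] [0.4851 0.2943 0.088 ]
```

View pics/pin.png

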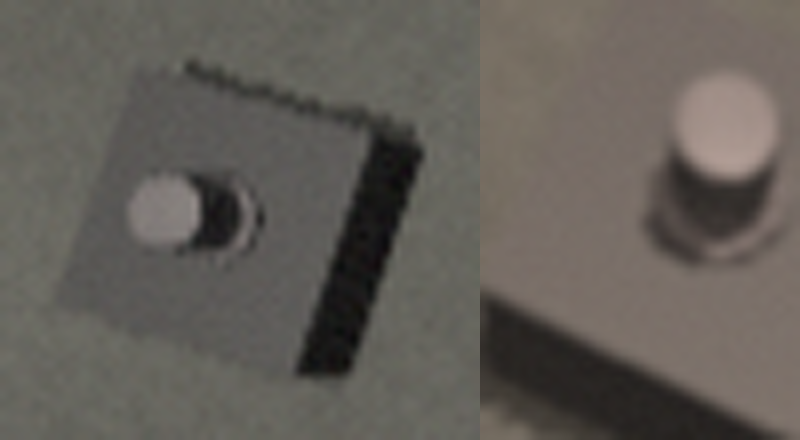

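Emit:
{"fn": "drive_tool", "kwargs": {
  "deltas": [
    {"delta_pos": [0, 0, 0], "rot": [0, 0, -7.3], "grip": 0},
    {"delta_pos": [0, 0, 0], "rot": [0, 0, -7.3], "grip": 0},
    {"delta_pos": [-28, -40, 0], "rot": [0, 0, 0], "grip": 0},
    {"delta_pos": [-28, -40, 0], "rot": [0, 0, 0], "grip": 0},
    {"delta_pos": [-28, -40, 0], "rot": [0, 0, 0], "grip": 0},
    {"delta_pos": [-28, -40, 0], "rot": [0, 0, 0], "grip": 0},
    {"delta_pos": [-28, -40, 0], "rot": [0, 0, 0], "grip": 0},
    {"delta_pos": [-28, -40, 0], "rot": [0, 0, 0], "grip": 0},
    {"delta_pos": [-28, -40, 0], "rot": [0, 0, 0], "grip": 0},
    {"delta_pos": [0, 0, 0], "rot": [0, 0, 0], "grip": 0}
  ]
}}

```text
clock: 1.1
position: [0.3423, 0.2055, 0.2453]
orientation: [0.031, 1.0, -0.001, 0.0]
wrist_force: [0.2, 0.7, 0.3]
finger_gap: -0.0001
```

```bash
cat >> h.py <<'E'
from scipy.spatial.transform import Rotation as Ro
C=np.array([.653,.045]); ux=np.array([.99854,-.0541]); uy=np.array([.0541,.99854])
def fx(p): d=np.array(p)[:2]-C; return np.round([d@ux*1e3,d@uy*1e3,p[2]*1e3 if len(p)>2 else 0],1)
def st():
    s=ctrl.get_state(); R=Ro.from_quat(s['orientation']).as_matrix()
    f=s['wrist_force']
    print('t',round(s['clock'],2),'p',np.round(s['position'],4),'fix',fx(s['position']),'yhead',np.round(np.degrees(np.arctan2(R[1,1],R[0,1])),2),'tilt',np.round(R[:2,2],4),'F fix',np.round([f[:2]@ux,f[:2]@uy,f[2]],1),'gap',round(s['finger_gap'],4))
E
python3 -c "from h import *; st()"
```

```text
t 1.1 p [0.3423 0.2055 0.2453] fix [-318.9  143.4  245.3] yhead 86.48 tilt [ 0.0006 -0.0014] F fix [0.2 0.7 0.3] gap -0.0001
```

Emit:
{"fn": "drive_tool", "kwargs": {
  "deltas": [
    {"delta_pos": [-27.8, -41, 0], "rot": [0, 0, -0.4], "grip": 0},
    {"delta_pos": [-27.8, -41, 0], "rot": [0, 0, 0], "grip": 0},
    {"delta_pos": [-27.8, -41, 0], "rot": [0, 0, 0], "grip": 0},
    {"delta_pos": [-27.8, -41, 0], "rot": [0, 0, 0], "grip": 0},
    {"delta_pos": [-27.8, -41, 0], "rot": [0, 0, 0], "grip": 0},
    {"delta_pos": [0, 0, 40], "rot": [0, 0, 0], "grip": 0},
    {"delta_pos": [0, 0, 40], "rot": [0, 0, 0], "grip": 0},
    {"delta_pos": [0, 0, 40], "rot": [0, 0, 0], "grip": 0},
    {"delta_pos": [0, 0, 40], "rot": [0, 0, 0], "grip": 0},
    {"delta_pos": [0, 0, 0], "rot": [0, 0, 0], "grip": 0}
  ]
}}

```text
clock: 2.1
position: [0.4655, -0.0012, 0.0812]
orientation: [0.023, 1.0, -0.0, -0.004]
wrist_force: [0.3, -0.1, -0.6]
finger_gap: 0.0002
```

```bash
python3 -c "
from h import *; st()
b=snap('side','s1')
cv2.imwrite('pics/s1c.png',cv2.resize(b[130:280,190:390,::-1],None,fx=4,fy=4,interpolation=2))"
```

```text
t 2.1 p [ 0.4655 -0.0012  0.0812] fix [-184.8  -56.3   81.2] yhead 87.32 tilt [-0.0086  0.    ] F fix [ 0.3 -0.1 -0.6] gap 0.0002
```

View pics/s1c.png

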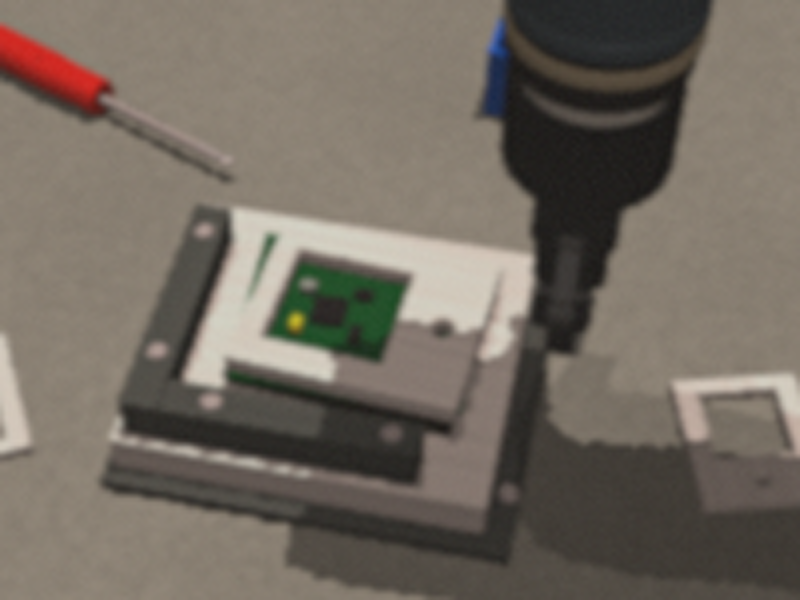

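The shut fingers stand over the open −x side of the slide plate, clear of the stack; the fingertips are at about crop (560,345). Next I'll descend.

Emit:
{"fn": "drive_tool", "kwargs": {
  "deltas": [
    {"delta_pos": [0, -5, 10], "rot": [0, 0, 0], "grip": 0},
    {"delta_pos": [0, 0, 10], "rot": [0, 0, 0], "grip": 0},
    {"delta_pos": [0, 0, 9], "rot": [0, 0, 0], "grip": 0},
    {"delta_pos": [0, 0, 3], "rot": [0, 0, 0], "grip": 0},
    {"delta_pos": [0, 0, 0], "rot": [0, 0, 0], "grip": 0},
    {"delta_pos": [0, 0, 0], "rot": [0, 0, 0], "grip": 0}
  ]
}}

```text
clock: 2.75
position: [0.469, -0.0065, 0.0536]
orientation: [0.024, 1.0, -0.0, 0.0]
wrist_force: [0.7, 0.8, 1.5]
finger_gap: 0.0005
```

```bash
python3 -c "
from h import *; st()"
```

```text
t 2.75 p [ 0.469  -0.0065  0.0536] fix [-180.9  -61.4   53.6] yhead 87.31 tilt [ 0.0003 -0.0001] F fix [0.6 0.8 1.5] gap 0.0005
```

Emit:
{"fn": "drive_tool", "kwargs": {
  "deltas": [
    {"delta_pos": [0, 0, 3], "rot": [0, 0, 0.4], "grip": 0},
    {"delta_pos": [0, 0, 3], "rot": [0, 0, 0], "grip": 0},
    {"delta_pos": [0, 0, 1], "rot": [0, 0, 0], "grip": 0},
    {"delta_pos": [0, 0, 0], "rot": [0, 0, 0], "grip": 0},
    {"delta_pos": [0, 0, 0], "rot": [0, 0, 0], "grip": 0}
  ]
}}

```text
clock: 3.25
position: [0.4688, -0.0066, 0.0463]
orientation: [0.027, 1.0, -0.0, -0.0]
wrist_force: [0.0, 0.1, -0.4]
finger_gap: 0.0001
```

Emit:
{"fn": "drive_tool", "kwargs": {
  "deltas": [
    {"delta_pos": [-3, 0, 0], "rot": [0, 0, 0], "grip": 0},
    {"delta_pos": [-3, 0, 0], "rot": [0, 0, 0], "grip": 0},
    {"delta_pos": [-3, 0, 0], "rot": [0, 0, 0], "grip": 0},
    {"delta_pos": [-3, 0, 0], "rot": [0, 0, 0], "grip": 0},
    {"delta_pos": [0, 0, 0], "rot": [0, 0, 0], "grip": 0}
  ]
}}

```text
clock: 3.75
position: [0.4814, -0.0072, 0.0463]
orientation: [0.027, 1.0, -0.0, 0.0]
wrist_force: [-0.2, 0.4, 0.2]
finger_gap: -0.0001
```

```bash
python3 -c "
from h import *; st()"
```

```text
t 3.75 p [ 0.4814 -0.0072  0.0463] fix [-168.5  -61.5   46.3] yhead 86.9 tilt [ 0.0004 -0.0001] F fix [-0.2  0.4  0.2] gap -0.0001
```

Emit:
{"fn": "drive_tool", "kwargs": {
  "deltas": [
    {"delta_pos": [-2, 0, 0], "rot": [0, 0, 0], "grip": 0},
    {"delta_pos": [-2, 0, 0], "rot": [0, 0, 0], "grip": 0},
    {"delta_pos": [-2, 0, 0], "rot": [0, 0, 0], "grip": 0},
    {"delta_pos": [-2, 0, 0], "rot": [0, 0, 0], "grip": 0},
    {"delta_pos": [-2, 0, 0], "rot": [0, 0, 0], "grip": 0},
    {"delta_pos": [-2, 0, 0], "rot": [0, 0, 0], "grip": 0},
    {"delta_pos": [-2, 0, 0], "rot": [0, 0, 0], "grip": 0}
  ]
}}

```text
clock: 4.45
position: [0.4949, -0.0079, 0.0463]
orientation: [0.027, 1.0, -0.0, -0.0]
wrist_force: [-0.8, -0.3, 0.8]
finger_gap: -0.0003
```

Emit:
{"fn": "drive_tool", "kwargs": {
  "deltas": [
    {"delta_pos": [-2, 0, 0], "rot": [0, 0, 0], "grip": 0},
    {"delta_pos": [-2, 0, 0], "rot": [0, 0, 0], "grip": 0},
    {"delta_pos": [-2, 0, 0], "rot": [0, 0, 0], "grip": 0},
    {"delta_pos": [-2, 0, 0], "rot": [0, 0, 0], "grip": 0},
    {"delta_pos": [-2, 0, 0], "rot": [0, 0, 0], "grip": 0}
  ]
}}

```text
clock: 4.95
position: [0.5048, -0.0085, 0.0462]
orientation: [0.027, 1.0, -0.0, -0.0]
wrist_force: [-1.9, 0.2, -0.6]
finger_gap: -0.0001
```

```bash
python3 -c "
from h import *; st()"
```

```text
t 4.95 p [ 0.5048 -0.0085  0.0462] fix [-145.1  -61.4   46.2] yhead 86.91 tilt [-0.0003 -0.    ] F fix [-1.9  0.1 -0.6] gap -0.0001
```

Emit:
{"fn": "drive_tool", "kwargs": {
  "deltas": [
    {"delta_pos": [-2, 0, 0], "rot": [0, 0, 0], "grip": 0},
    {"delta_pos": [-2, 0, 0], "rot": [0, 0, 0], "grip": 0},
    {"delta_pos": [-2, 0, 0], "rot": [0, 0, 0], "grip": 0},
    {"delta_pos": [-1, 0, 0], "rot": [0, 0, 0], "grip": 0}
  ]
}}

```text
clock: 5.35
position: [0.512, -0.0089, 0.0463]
orientation: [0.027, 1.0, -0.0, 0.0]
wrist_force: [-1.6, 1.0, 0.3]
finger_gap: 0.0001
```

Emit:
{"fn": "drive_tool", "kwargs": {
  "deltas": [
    {"delta_pos": [-1, 0, 0], "rot": [0, 0, 0], "grip": 0},
    {"delta_pos": [-1, 0, 0], "rot": [0, 0, 0], "grip": 0}
  ]
}}

```text
clock: 5.55
position: [0.5138, -0.009, 0.0463]
orientation: [0.027, 1.0, -0.0, -0.0]
wrist_force: [-1.8, -0.5, 0.1]
finger_gap: -0.0001
```

```bash
python3 -c "
from h import *; st()"
```

```text
t 5.55 p [ 0.5138 -0.009   0.0463] fix [-136.1  -61.4   46.3] yhead 86.91 tilt [-0.0001 -0.0001] F fix [-1.8 -0.6  0.1] gap -0.0001
```

Emit:
{"fn": "drive_tool", "kwargs": {
  "deltas": [
    {"delta_pos": [-1, 0, 0], "rot": [0, 0, 0], "grip": 0},
    {"delta_pos": [-1, 0, 0], "rot": [0, 0, 0], "grip": 0}
  ]
}}

```text
clock: 5.75
position: [0.5158, -0.0091, 0.0463]
orientation: [0.027, 1.0, -0.0, -0.0]
wrist_force: [-1.4, 0.1, -0.5]
finger_gap: -0.0002
```

Emit:
{"fn": "drive_tool", "kwargs": {
  "deltas": [
    {"delta_pos": [-1, 0, 0], "rot": [0, 0, 0], "grip": 0},
    {"delta_pos": [-0.5, 0, 0], "rot": [0, 0, 0], "grip": 0},
    {"delta_pos": [-0.5, 0, 0], "rot": [0, 0, 0], "grip": 0}
  ]
}}

```text
clock: 6.05
position: [0.5171, -0.0092, 0.0462]
orientation: [0.027, 1.0, -0.0, -0.001]
wrist_force: [-5.9, -0.2, 2.8]
finger_gap: 0.0004
```

Emit:
{"fn": "drive_tool", "kwargs": {
  "deltas": [
    {"delta_pos": [-0.5, 0, 0], "rot": [0, 0, 0], "grip": 0},
    {"delta_pos": [0, 0, 0], "rot": [0, 0, 0], "grip": 0},
    {"delta_pos": [0, 0, 0], "rot": [0, 0, 0], "grip": 0}
  ]
}}

```text
clock: 6.35
position: [0.5171, -0.0092, 0.0462]
orientation: [0.027, 1.0, -0.0, -0.001]
wrist_force: [-6.1, 0.2, 2.4]
finger_gap: 0.0
```

```bash
python3 -c "
from h import *; st()"
```

```text
t 6.35 p [ 0.5171 -0.0092  0.0462] fix [-132.7  -61.5   46.2] yhead 86.91 tilt [-0.0019 -0.0002] F fix [-6.1 -0.1  2.4] gap 0.0
```

Emit:
{"fn": "drive_tool", "kwargs": {
  "deltas": [
    {"delta_pos": [-0.5, 0, 0], "rot": [0, 0, 0], "grip": 0},
    {"delta_pos": [-0.5, 0, 0], "rot": [0, 0, 0], "grip": 0},
    {"delta_pos": [0, 0, 0], "rot": [0, 0, 0], "grip": 0},
    {"delta_pos": [0, 0, 0], "rot": [0, 0, 0], "grip": 0}
  ]
}}

```text
clock: 6.75
position: [0.5173, -0.0092, 0.046]
orientation: [0.027, 1.0, -0.0, -0.002]
wrist_force: [-9.2, -0.1, 4.5]
finger_gap: 0.0002
```

```bash
python3 -c "
from h import *; st(); print(ctrl.get_state()['joint_positions'])"
```

```text
t 6.75 p [ 0.5173 -0.0092  0.046 ] fix [-132.6  -61.5   46. ] yhead 86.9 tilt [-0.0035 -0.0001] F fix [-9.2 -0.6  4.5] gap 0.0002
[-1.77990139e-02  3.76291866e-01 -3.67427487e-01  8.30576411e-01
 -1.33489881e-04  3.62728847e-02]
```

Emit:
{"fn": "drive_tool", "kwargs": {
  "deltas": [
    {"delta_pos": [5, 0, 0], "rot": [0, 0, 0], "grip": 0},
    {"delta_pos": [0, 0, -20], "rot": [0, 0, 0], "grip": 0},
    {"delta_pos": [0, 0, -40], "rot": [0, 0, 0], "grip": 0},
    {"delta_pos": [-25, -35, 0], "rot": [0, 0, 0], "grip": 0},
    {"delta_pos": [-25, -35, 0], "rot": [0, 0, 0], "grip": 0},
    {"delta_pos": [-25, -35, 0], "rot": [0, 0, 0], "grip": 0},
    {"delta_pos": [0, 0, 0], "rot": [0, 0, 8.5], "grip": 0},
    {"delta_pos": [0, 0, 0], "rot": [0, 0, 8.5], "grip": 0},
    {"delta_pos": [0, 0, 0], "rot": [0, 0, 8.5], "grip": 0},
    {"delta_pos": [0, 0, 0], "rot": [0, 0, 8.5], "grip": 0}
  ]
}}

```text
clock: 7.75
position: [0.5843, -0.1182, 0.1065]
orientation: [0.321, 0.947, 0.0, 0.001]
wrist_force: [0.0, 0.7, 0.7]
finger_gap: 0.0001
```

Emit:
{"fn": "drive_tool", "kwargs": {
  "deltas": [
    {"delta_pos": [0, 0, 0], "rot": [0, 0, 8.5], "grip": 0},
    {"delta_pos": [0, 0, 0], "rot": [0, 0, 8.5], "grip": 0},
    {"delta_pos": [0, 0, 0], "rot": [0, 0, 8.5], "grip": 0},
    {"delta_pos": [0, 0, 0], "rot": [0, 0, 8.5], "grip": 0},
    {"delta_pos": [0, 0, 0], "rot": [0, 0, 8.5], "grip": 0},
    {"delta_pos": [0, 0, 0], "rot": [0, 0, 8.5], "grip": 0},
    {"delta_pos": [0, 0, 0], "rot": [0, 0, 5], "grip": 0},
    {"delta_pos": [0, 0, 0], "rot": [0, 0, 0], "grip": 0},
    {"delta_pos": [0, 0, 0], "rot": [0, 0, 0], "grip": 0}
  ]
}}

```text
clock: 8.65
position: [0.5839, -0.118, 0.1065]
orientation: [0.725, 0.689, 0.0, 0.0]
wrist_force: [0.2, 0.4, 0.3]
finger_gap: -0.0001
```

```bash
python3 -c "
from h import *; st()"
```

```text
t 8.65 p [ 0.5839 -0.118   0.1065] fix [ -60.2 -166.5  106.5] yhead -2.93 tilt [ 0.001  -0.0003] F fix [0.2 0.4 0.3] gap -0.0001
```

Emit:
{"fn": "drive_tool", "kwargs": {
  "deltas": [
    {"delta_pos": [0, 0, 25], "rot": [0, 0, 0], "grip": 0},
    {"delta_pos": [0, 0, 25], "rot": [0, 0, 0], "grip": 0},
    {"delta_pos": [0, 0, 10], "rot": [0, 0, 0], "grip": 0},
    {"delta_pos": [0, 0, 0], "rot": [0, 0, 0], "grip": 0},
    {"delta_pos": [5, 0, 0], "rot": [0, 0, 0], "grip": 0},
    {"delta_pos": [5, 0, 0], "rot": [0, 0, 0], "grip": 0},
    {"delta_pos": [5, 0, 0], "rot": [0, 0, 0], "grip": 0},
    {"delta_pos": [5, 0, 0], "rot": [0, 0, 0], "grip": 0}
  ]
}}

```text
clock: 9.45
position: [0.585, -0.0973, 0.0471]
orientation: [0.726, 0.688, 0.0, 0.0]
wrist_force: [0.6, -0.4, -0.4]
finger_gap: 0.0001
```

Emit:
{"fn": "drive_tool", "kwargs": {
  "deltas": [
    {"delta_pos": [2, 0, 0], "rot": [0, 0, 0], "grip": 0},
    {"delta_pos": [2, 0, 0], "rot": [0, 0, 0], "grip": 0},
    {"delta_pos": [2, 0, 0], "rot": [0, 0, 0], "grip": 0},
    {"delta_pos": [2, 0, 0], "rot": [0, 0, 0], "grip": 0},
    {"delta_pos": [2, 0, 0], "rot": [0, 0, 0], "grip": 0},
    {"delta_pos": [2, 0, 0], "rot": [0, 0, 0], "grip": 0}
  ]
}}

```text
clock: 10.05
position: [0.5852, -0.0859, 0.0463]
orientation: [0.726, 0.688, -0.0, 0.0]
wrist_force: [-0.5, -0.6, -0.2]
finger_gap: 0.0004
```

Emit:
{"fn": "drive_tool", "kwargs": {
  "deltas": [
    {"delta_pos": [2, 0, 0], "rot": [0, 0, 0], "grip": 0},
    {"delta_pos": [2, 0, 0], "rot": [0, 0, 0], "grip": 0},
    {"delta_pos": [2, 0, 0], "rot": [0, 0, 0], "grip": 0},
    {"delta_pos": [2, 0, 0], "rot": [0, 0, 0], "grip": 0}
  ]
}}

```text
clock: 10.45
position: [0.5856, -0.0779, 0.0463]
orientation: [0.726, 0.688, -0.0, 0.0]
wrist_force: [-0.3, -1.7, -0.1]
finger_gap: -0.0002
```

```bash
python3 -c "
from h import *; st()"
```

```text
t 10.45 p [ 0.5856 -0.0779  0.0463] fix [ -60.7 -126.4   46.3] yhead -3.1 tilt [-0.0001 -0.0003] F fix [-0.3 -1.7 -0.1] gap -0.0002
```

Now at Y=−126; contact with the rail is expected near −111.

Emit:
{"fn": "drive_tool", "kwargs": {
  "deltas": [
    {"delta_pos": [2, 0, 0], "rot": [0, 0, 0], "grip": 0},
    {"delta_pos": [2, 0, 0], "rot": [0, 0, 0], "grip": 0},
    {"delta_pos": [2, 0, 0], "rot": [0, 0, 0], "grip": 0},
    {"delta_pos": [2, 0, 0], "rot": [0, 0, 0], "grip": 0}
  ]
}}

```text
clock: 10.85
position: [0.5861, -0.07, 0.0463]
orientation: [0.726, 0.688, -0.0, 0.0]
wrist_force: [0.3, -4.2, 0.9]
finger_gap: -0.0001
```

Emit:
{"fn": "drive_tool", "kwargs": {
  "deltas": [
    {"delta_pos": [1, 0, 0], "rot": [0, 0, 0], "grip": 0},
    {"delta_pos": [1, 0, 0], "rot": [0, 0, 0], "grip": 0},
    {"delta_pos": [1, 0, 0], "rot": [0, 0, 0], "grip": 0}
  ]
}}

```text
clock: 11.15
position: [0.5865, -0.0679, 0.0464]
orientation: [0.726, 0.688, -0.001, 0.001]
wrist_force: [-0.4, -10.2, -1.0]
finger_gap: 0.0003
```

```bash
python3 -c "
from h import *; st()
b=snap('side','s2');a=snap('top','t2')
cv2.imwrite('pics/s2c.png',np.hstack([cv2.resize(b[172:272,210:325,::-1],(460,400),interpolation=2),cv2.resize(a[145:245,235:320,::-1],(340,400),interpolation=2)]))"
```

```text
t 11.15 p [ 0.5865 -0.0679  0.0464] fix [ -60.3 -116.3   46.4] yhead -3.13 tilt [ 0.0004 -0.0023] F fix [  0.2 -10.2  -1. ] gap 0.0003
```

View pics/s2c.png

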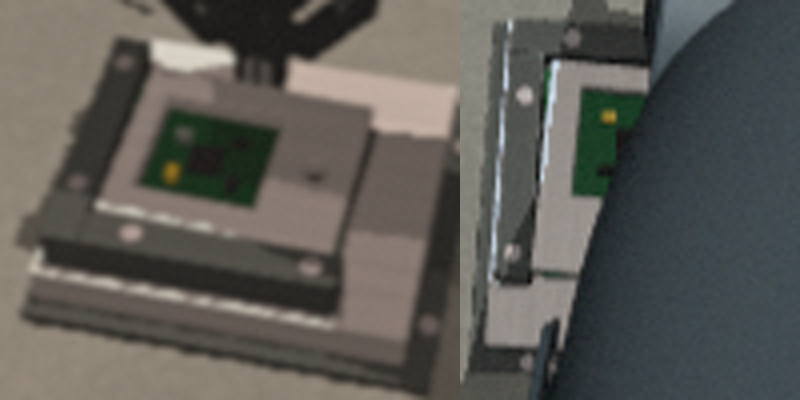

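The picture shows the frame's −x corner at the side rail while its +x end still gaps, so it is skewed. I'll back off and push nearer the +x end.

Emit:
{"fn": "drive_tool", "kwargs": {
  "deltas": [
    {"delta_pos": [-8, 0, 0], "rot": [0, 0, 0], "grip": 0},
    {"delta_pos": [0, 17, 0], "rot": [0, 0, 0], "grip": 0},
    {"delta_pos": [0, 17, 0], "rot": [0, 0, 0], "grip": 0},
    {"delta_pos": [2, 0, 0], "rot": [0, 0, 0], "grip": 0},
    {"delta_pos": [2, 0, 0], "rot": [0, 0, 0], "grip": 0},
    {"delta_pos": [2, 0, 0], "rot": [0, 0, 0], "grip": 0}
  ]
}}

```text
clock: 11.85
position: [0.6193, -0.0708, 0.0461]
orientation: [0.726, 0.688, -0.0, -0.0]
wrist_force: [0.3, -1.9, -1.1]
finger_gap: 0.0002
```

Emit:
{"fn": "drive_tool", "kwargs": {
  "deltas": [
    {"delta_pos": [1, 0, 0], "rot": [0, 0, 0], "grip": 0},
    {"delta_pos": [1, 0, 0], "rot": [0, 0, 0], "grip": 0},
    {"delta_pos": [1, 0, 0], "rot": [0, 0, 0], "grip": 0}
  ]
}}

```text
clock: 12.15
position: [0.6201, -0.0679, 0.0464]
orientation: [0.726, 0.688, -0.0, 0.0]
wrist_force: [0.7, -2.3, -0.3]
finger_gap: -0.0004
```

```bash
python3 -c "
from h import *; st()"
```

```text
t 12.15 p [ 0.6201 -0.0679  0.0464] fix [ -26.8 -114.5   46.4] yhead -3.1 tilt [ 0.     -0.0004] F fix [ 0.8 -2.3 -0.3] gap -0.0004
```

Moving with little force, so this works.

Emit:
{"fn": "drive_tool", "kwargs": {
  "deltas": [
    {"delta_pos": [1, 0, 0], "rot": [0, 0, 0], "grip": 0},
    {"delta_pos": [1, 0, 0], "rot": [0, 0, 0], "grip": 0}
  ]
}}

```text
clock: 12.35
position: [0.6202, -0.0672, 0.0464]
orientation: [0.726, 0.687, -0.001, 0.001]
wrist_force: [-1.3, -13.2, -0.3]
finger_gap: 0.0
```

Emit:
{"fn": "drive_tool", "kwargs": {
  "deltas": [
    {"delta_pos": [0.5, 0, 0], "rot": [0, 0, 0], "grip": 0},
    {"delta_pos": [0.5, 0, 0], "rot": [0, 0, 0], "grip": 0}
  ]
}}

```text
clock: 12.55
position: [0.6202, -0.0671, 0.0465]
orientation: [0.726, 0.687, -0.002, 0.002]
wrist_force: [-0.5, -15.7, 0.1]
finger_gap: 0.0001
```

```bash
python3 -c "
from h import *; st()"
```

```text
t 12.55 p [ 0.6202 -0.0671  0.0465] fix [ -26.7 -113.7   46.5] yhead -3.19 tilt [-0.0003 -0.0046] F fix [  0.4 -15.7   0.1] gap 0.0001
```

Emit:
{"fn": "drive_tool", "kwargs": {
  "deltas": [
    {"delta_pos": [-9, 0, 0], "rot": [0, 0, 0], "grip": 0},
    {"delta_pos": [0, -17, 0], "rot": [0, 0, 0], "grip": 0},
    {"delta_pos": [0, -17, 0], "rot": [0, 0, 0], "grip": 0},
    {"delta_pos": [2, 0, 0], "rot": [0, 0, 0], "grip": 0},
    {"delta_pos": [2, 0, 0], "rot": [0, 0, 0], "grip": 0},
    {"delta_pos": [1, 0, 0], "rot": [0, 0, 0], "grip": 0},
    {"delta_pos": [0, 0, 0], "rot": [0, 0, 0], "grip": 0}
  ]
}}

```text
clock: 13.25
position: [0.5869, -0.0673, 0.0465]
orientation: [0.726, 0.688, -0.0, 0.001]
wrist_force: [-0.4, -4.8, 1.9]
finger_gap: -0.0001
```

Emit:
{"fn": "drive_tool", "kwargs": {
  "deltas": [
    {"delta_pos": [1, 0, 0], "rot": [0, 0, 0], "grip": 0},
    {"delta_pos": [1, 0, 0], "rot": [0, 0, 0], "grip": 0},
    {"delta_pos": [0, 0, 0], "rot": [0, 0, 0], "grip": 0}
  ]
}}

```text
clock: 13.55
position: [0.5866, -0.0656, 0.0464]
orientation: [0.726, 0.688, -0.001, 0.0]
wrist_force: [-3.0, -5.9, 1.9]
finger_gap: -0.0002
```

```bash
python3 -c "
from h import *; st()"
```

```text
t 13.55 p [ 0.5866 -0.0656  0.0464] fix [ -60.3 -114.1   46.4] yhead -3.11 tilt [-0.0002 -0.0015] F fix [-2.7 -6.1  1.9] gap -0.0002
```

Emit:
{"fn": "drive_tool", "kwargs": {
  "deltas": [
    {"delta_pos": [0.5, 0, 0], "rot": [0, 0, 0], "grip": 0},
    {"delta_pos": [0.5, 0, 0], "rot": [0, 0, 0], "grip": 0},
    {"delta_pos": [0.5, 0, 0], "rot": [0, 0, 0], "grip": 0},
    {"delta_pos": [0, 0, 0], "rot": [0, 0, 0], "grip": 0}
  ]
}}

```text
clock: 13.95
position: [0.5866, -0.065, 0.0464]
orientation: [0.726, 0.687, -0.001, 0.001]
wrist_force: [-2.9, -9.9, 3.4]
finger_gap: -0.0001
```

```bash
python3 -c "
from h import *; st()"
```

```text
t 13.95 p [ 0.5866 -0.065   0.0464] fix [ -60.4 -113.4   46.4] yhead -3.15 tilt [-0.0004 -0.0032] F fix [ -2.4 -10.    3.4] gap -0.0001
```

Emit:
{"fn": "drive_tool", "kwargs": {
  "deltas": [
    {"delta_pos": [-7, 0, 0], "rot": [0, 0, 0], "grip": 0},
    {"delta_pos": [0, 0, -20], "rot": [0, 0, 0], "grip": 0},
    {"delta_pos": [0, 0, -40], "rot": [0, 0, 0], "grip": 0},
    {"delta_pos": [0, 0, 0], "rot": [0, 0, -8.5], "grip": 0},
    {"delta_pos": [0, 0, 0], "rot": [0, 0, -8.5], "grip": 0},
    {"delta_pos": [0, 0, 0], "rot": [0, 0, -8.5], "grip": 0},
    {"delta_pos": [0, 0, 0], "rot": [0, 0, -8.5], "grip": 0},
    {"delta_pos": [0, 0, 0], "rot": [0, 0, -8.5], "grip": 0},
    {"delta_pos": [0, 0, 0], "rot": [0, 0, -8.5], "grip": 0},
    {"delta_pos": [0, 0, 0], "rot": [0, 0, -8.5], "grip": 0}
  ]
}}

```text
clock: 14.95
position: [0.5866, -0.0701, 0.1062]
orientation: [0.286, 0.958, 0.001, 0.0]
wrist_force: [0.7, -0.6, -0.0]
finger_gap: -0.0003
```

Emit:
{"fn": "drive_tool", "kwargs": {
  "deltas": [
    {"delta_pos": [0, 0, 0], "rot": [0, 0, -8.5], "grip": 0},
    {"delta_pos": [0, 0, 0], "rot": [0, 0, -8.5], "grip": 0},
    {"delta_pos": [0, 0, 0], "rot": [0, 0, -8.5], "grip": 0},
    {"delta_pos": [0, 0, 0], "rot": [0, 0, -5], "grip": 0},
    {"delta_pos": [28, 22, 0], "rot": [0, 0, 0], "grip": 0},
    {"delta_pos": [28, 22, 0], "rot": [0, 0, 0], "grip": 0},
    {"delta_pos": [29, 22, 0], "rot": [0, 0, 0], "grip": 0},
    {"delta_pos": [0, 0, 0], "rot": [0, 0, 0], "grip": 0},
    {"delta_pos": [0, 0, 0], "rot": [0, 0, 0], "grip": 0}
  ]
}}

```text
clock: 15.85
position: [0.5051, 0.0007, 0.1067]
orientation: [0.026, 1.0, 0.0, 0.001]
wrist_force: [0.4, -0.3, 0.9]
finger_gap: -0.0001
```

```bash
python3 -c "
from h import *; st()
b=snap('side','s3');a=snap('top','t3')
cv2.imwrite('pics/s3c.png',np.hstack([cv2.resize(b[172:272,210:325,::-1],(460,400),interpolation=2),cv2.resize(a[145:245,235:320,::-1],(340,400),interpolation=2)]))"
```

```text
t 15.85 p [0.5051 0.0007 0.1067] fix [-145.3  -52.2  106.7] yhead 86.99 tilt [0.0011 0.0006] F fix [ 0.4 -0.3  0.9] gap -0.0001
```

View pics/s3c.png

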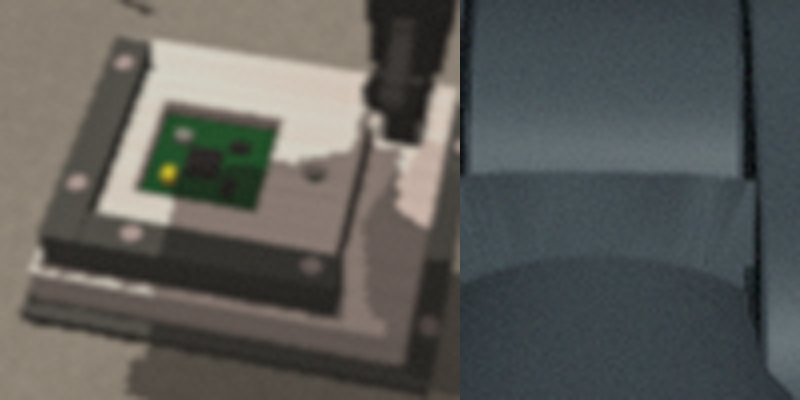

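The frame now looks square to both rails. One more gentle +x push follows.

Emit:
{"fn": "drive_tool", "kwargs": {
  "deltas": [
    {"delta_pos": [0, 0, 25], "rot": [0, 0, 0], "grip": 0},
    {"delta_pos": [0, 0, 25], "rot": [0, 0, 0], "grip": 0},
    {"delta_pos": [0, 0, 10], "rot": [0, 0, 0], "grip": 0},
    {"delta_pos": [0, 0, 0], "rot": [0, 0, 0], "grip": 0},
    {"delta_pos": [-3, 0, 0], "rot": [0, 0, 0], "grip": 0},
    {"delta_pos": [-3, 0, 0], "rot": [0, 0, 0], "grip": 0},
    {"delta_pos": [-2, 0, 0], "rot": [0, 0, 0], "grip": 0},
    {"delta_pos": [-1, 0, 0], "rot": [0, 0, 0], "grip": 0}
  ]
}}

```text
clock: 16.75
position: [0.5144, -0.0005, 0.0467]
orientation: [0.027, 1.0, -0.0, 0.0]
wrist_force: [-0.1, -0.8, 0.2]
finger_gap: 0.0002
```

Emit:
{"fn": "drive_tool", "kwargs": {
  "deltas": [
    {"delta_pos": [-1, 0, 0], "rot": [0, 0, 0], "grip": 0},
    {"delta_pos": [-1, 0, 0], "rot": [0, 0, 0], "grip": 0},
    {"delta_pos": [-1, 0, 0], "rot": [0, 0, 0], "grip": 0},
    {"delta_pos": [0, 0, 0], "rot": [0, 0, 0], "grip": 0}
  ]
}}

```text
clock: 17.15
position: [0.5165, -0.0006, 0.0463]
orientation: [0.027, 1.0, -0.0, -0.0]
wrist_force: [-3.5, 0.6, -0.2]
finger_gap: -0.0
```

```bash
python3 -c "
from h import *; st()"
```

```text
t 17.15 p [ 0.5165 -0.0006  0.0463] fix [-133.9  -52.9   46.3] yhead 86.91 tilt [-0.0006 -0.0001] F fix [-3.5  0.5 -0.2] gap -0.0
```

Emit:
{"fn": "drive_tool", "kwargs": {
  "deltas": [
    {"delta_pos": [-1, 0, 0], "rot": [0, 0, 0], "grip": 0},
    {"delta_pos": [-0.5, 0, 0], "rot": [0, 0, 0], "grip": 0},
    {"delta_pos": [-0.5, 0, 0], "rot": [0, 0, 0], "grip": 0},
    {"delta_pos": [0, 0, 0], "rot": [0, 0, 0], "grip": 0}
  ]
}}

```text
clock: 17.55
position: [0.5185, -0.0007, 0.0462]
orientation: [0.027, 1.0, -0.0, -0.0]
wrist_force: [-3.8, 1.5, 1.0]
finger_gap: -0.0001
```

```bash
python3 -c "
from h import *; st()"
```

```text
t 17.55 p [ 0.5185 -0.0007  0.0462] fix [-131.8  -52.9   46.2] yhead 86.91 tilt [-0.0005 -0.0001] F fix [-3.9  1.3  1. ] gap -0.0001
```

Emit:
{"fn": "drive_tool", "kwargs": {
  "deltas": [
    {"delta_pos": [-0.5, 0, 0], "rot": [0, 0, 0], "grip": 0},
    {"delta_pos": [-0.5, 0, 0], "rot": [0, 0, 0], "grip": 0},
    {"delta_pos": [-0.5, 0, 0], "rot": [0, 0, 0], "grip": 0},
    {"delta_pos": [0, 0, 0], "rot": [0, 0, 0], "grip": 0}
  ]
}}

```text
clock: 17.95
position: [0.5203, -0.0008, 0.0463]
orientation: [0.027, 1.0, -0.0, 0.0]
wrist_force: [-3.9, 0.5, -0.2]
finger_gap: 0.0001
```

```bash
python3 -c "
from h import *; st()"
```

```text
t 17.95 p [ 0.5203 -0.0008  0.0463] fix [-130.   -52.9   46.3] yhead 86.91 tilt [ 0.0001 -0.0001] F fix [-3.9  0.3 -0.2] gap 0.0001
```

Emit:
{"fn": "drive_tool", "kwargs": {
  "deltas": [
    {"delta_pos": [-0.5, 0, 0], "rot": [0, 0, 0], "grip": 0},
    {"delta_pos": [-0.5, 0, 0], "rot": [0, 0, 0], "grip": 0},
    {"delta_pos": [-0.5, 0, 0], "rot": [0, 0, 0], "grip": 0},
    {"delta_pos": [-0.5, 0, 0], "rot": [0, 0, 0], "grip": 0},
    {"delta_pos": [0, 0, 0], "rot": [0, 0, 0], "grip": 0}
  ]
}}

```text
clock: 18.45
position: [0.5211, -0.0009, 0.0462]
orientation: [0.027, 1.0, -0.0, -0.001]
wrist_force: [-8.3, 0.5, 2.7]
finger_gap: -0.0003
```

```bash
python3 -c "
from h import *; st()"
```

```text
t 18.45 p [ 0.5211 -0.0009  0.0462] fix [-129.2  -52.9   46.2] yhead 86.91 tilt [-0.002 -0.   ] F fix [-8.3  0.1  2.7] gap -0.0003
```

Emit:
{"fn": "drive_tool", "kwargs": {
  "deltas": [
    {"delta_pos": [-0.5, 0, 0], "rot": [0, 0, 0], "grip": 0},
    {"delta_pos": [-0.5, 0, 0], "rot": [0, 0, 0], "grip": 0},
    {"delta_pos": [0, 0, 0], "rot": [0, 0, 0], "grip": 0}
  ]
}}

```text
clock: 18.75
position: [0.5212, -0.0009, 0.0461]
orientation: [0.027, 1.0, -0.0, -0.002]
wrist_force: [-12.2, 0.7, 6.3]
finger_gap: 0.0001
```

```bash
python3 -c "
from h import *; st()"
```

```text
t 18.75 p [ 0.5212 -0.0009  0.0461] fix [-129.1  -53.    46.1] yhead 86.91 tilt [-0.0035 -0.    ] F fix [-12.2   0.    6.3] gap 0.0001
```

Emit:
{"fn": "drive_tool", "kwargs": {
  "deltas": [
    {"delta_pos": [6, 0, 0], "rot": [0, 0, 0], "grip": 0},
    {"delta_pos": [0, 0, -20], "rot": [0, 0, 0], "grip": 0},
    {"delta_pos": [0, 0, -40], "rot": [0, 0, 0], "grip": 0},
    {"delta_pos": [-37, -33, 0], "rot": [0, 0, 0], "grip": 0},
    {"delta_pos": [-37, -37, 0], "rot": [0, 0, 0], "grip": 0},
    {"delta_pos": [0, 0, 0], "rot": [0, 0, 8.5], "grip": 0},
    {"delta_pos": [0, 0, 0], "rot": [0, 0, 8.5], "grip": 0},
    {"delta_pos": [0, 0, 0], "rot": [0, 0, 8.5], "grip": 0},
    {"delta_pos": [0, 0, 0], "rot": [0, 0, 8.5], "grip": 0},
    {"delta_pos": [0, 0, 0], "rot": [0, 0, 8.5], "grip": 0}
  ]
}}

```text
clock: 19.75
position: [0.587, -0.0731, 0.1067]
orientation: [0.39, 0.921, 0.0, 0.001]
wrist_force: [-1.2, 0.3, -0.2]
finger_gap: 0.0001
```

Emit:
{"fn": "drive_tool", "kwargs": {
  "deltas": [
    {"delta_pos": [0, 0, 0], "rot": [0, 0, 8.5], "grip": 0},
    {"delta_pos": [0, 0, 0], "rot": [0, 0, 8.5], "grip": 0},
    {"delta_pos": [0, 0, 0], "rot": [0, 0, 8.5], "grip": 0},
    {"delta_pos": [0, 0, 0], "rot": [0, 0, 8.5], "grip": 0},
    {"delta_pos": [0, 0, 0], "rot": [0, 0, 8.5], "grip": 0},
    {"delta_pos": [0, 0, 0], "rot": [0, 0, 5], "grip": 0},
    {"delta_pos": [0, 0, 0], "rot": [0, 0, 0], "grip": 0},
    {"delta_pos": [0, 0, 0], "rot": [0, 0, 0], "grip": 0}
  ]
}}

```text
clock: 20.55
position: [0.5864, -0.0729, 0.1066]
orientation: [0.725, 0.689, 0.0, 0.001]
wrist_force: [0.2, -0.4, 0.2]
finger_gap: -0.0
```

```bash
python3 -c "
from h import *; st()"
```

```text
t 20.55 p [ 0.5864 -0.0729  0.1066] fix [ -60.1 -121.3  106.6] yhead -2.94 tilt [ 0.0014 -0.0003] F fix [ 0.2 -0.4  0.2] gap -0.0
```

Emit:
{"fn": "drive_tool", "kwargs": {
  "deltas": [
    {"delta_pos": [0, 0, 25], "rot": [0, 0, 0.15], "grip": 0},
    {"delta_pos": [0, 0, 25], "rot": [0, 0, 0], "grip": 0},
    {"delta_pos": [0, 0, 10], "rot": [0, 0, 0], "grip": 0},
    {"delta_pos": [0, 0, 0], "rot": [0, 0, 0], "grip": 0},
    {"delta_pos": [2, 0, 0], "rot": [0, 0, 0], "grip": 0},
    {"delta_pos": [2, 0, 0], "rot": [0, 0, 0], "grip": 0},
    {"delta_pos": [2, 0, 0], "rot": [0, 0, 0], "grip": 0}
  ]
}}

```text
clock: 21.25
position: [0.5866, -0.0666, 0.0469]
orientation: [0.727, 0.687, 0.0, 0.0]
wrist_force: [-0.1, -0.2, -0.1]
finger_gap: 0.0003
```

Emit:
{"fn": "drive_tool", "kwargs": {
  "deltas": [
    {"delta_pos": [1, 0, 0], "rot": [0, 0, 0], "grip": 0},
    {"delta_pos": [1, 0, 0], "rot": [0, 0, 0], "grip": 0},
    {"delta_pos": [0, 0, 0], "rot": [0, 0, 0], "grip": 0}
  ]
}}

```text
clock: 21.55
position: [0.5864, -0.0649, 0.0466]
orientation: [0.727, 0.687, -0.0, 0.0]
wrist_force: [-0.4, -2.0, 1.2]
finger_gap: 0.0003
```

```bash
python3 -c "
from h import *; st()"
```

```text
t 21.55 p [ 0.5864 -0.0649  0.0466] fix [ -60.5 -113.4   46.6] yhead -3.24 tilt [ 0.0005 -0.0007] F fix [-0.3 -2.   1.2] gap 0.0003
```

Emit:
{"fn": "drive_tool", "kwargs": {
  "deltas": [
    {"delta_pos": [0.5, 0, 0], "rot": [0, 0, 0], "grip": 0},
    {"delta_pos": [0.5, 0, 0], "rot": [0, 0, 0], "grip": 0},
    {"delta_pos": [0.5, 0, 0], "rot": [0, 0, 0], "grip": 0},
    {"delta_pos": [0, 0, 0], "rot": [0, 0, 0], "grip": 0}
  ]
}}

```text
clock: 21.95
position: [0.5865, -0.0647, 0.0466]
orientation: [0.727, 0.686, -0.001, 0.001]
wrist_force: [-0.2, -8.5, 1.5]
finger_gap: 0.0001
```

```bash
python3 -c "
from h import *; st()"
```

```text
t 21.95 p [ 0.5865 -0.0647  0.0466] fix [ -60.4 -113.1   46.6] yhead -3.3 tilt [ 0.0005 -0.0027] F fix [ 0.2 -8.5  1.5] gap 0.0001
```

Emit:
{"fn": "drive_tool", "kwargs": {
  "deltas": [
    {"delta_pos": [0.5, 0, 0], "rot": [0, 0, 0], "grip": 0},
    {"delta_pos": [0, 0, 0], "rot": [0, 0, 0], "grip": 0},
    {"delta_pos": [-7, 0, 0], "rot": [0, 0, 0], "grip": 0},
    {"delta_pos": [0, 0, -20], "rot": [0, 0, 0], "grip": 0},
    {"delta_pos": [0, 0, -45], "rot": [0, 0, 0], "grip": 0},
    {"delta_pos": [0, 0, -45], "rot": [0, 0, 0], "grip": 0},
    {"delta_pos": [44, -15, 0], "rot": [0, 0, 0], "grip": 0},
    {"delta_pos": [44, -15, 0], "rot": [0, 0, 0], "grip": 0},
    {"delta_pos": [44, -15, 0], "rot": [0, 0, 0], "grip": 0},
    {"delta_pos": [44, -15, 0], "rot": [0, 0, 0], "grip": 0}
  ]
}}

```text
clock: 22.95
position: [0.5352, 0.1109, 0.1564]
orientation: [0.727, 0.687, 0.0, -0.0]
wrist_force: [0.3, 0.8, 0.0]
finger_gap: 0.0003
```

Emit:
{"fn": "drive_tool", "kwargs": {
  "deltas": [
    {"delta_pos": [44, -15, 0], "rot": [0, 0, 0], "grip": 0.8},
    {"delta_pos": [44, -15, 0], "rot": [0, 0, 0], "grip": 0.8},
    {"delta_pos": [44, -15, 0], "rot": [0, 0, 0], "grip": 0.8},
    {"delta_pos": [44, -15, 0], "rot": [0, 0, 0], "grip": 0.8},
    {"delta_pos": [0, 0, 0], "rot": [0, 0, 0], "grip": 0.8},
    {"delta_pos": [0, 0, 0], "rot": [0, 0, 0], "grip": 0.8}
  ]
}}

```text
clock: 23.55
position: [0.4853, 0.2894, 0.156]
orientation: [0.726, 0.688, -0.0, -0.0]
wrist_force: [0.1, -0.1, 0.2]
finger_gap: 0.0685
```

```bash
python3 -c "
from h import *; st()
b=snap('side','s4');a=snap('top','t4')
cv2.imwrite('pics/s4c.png',np.hstack([cv2.resize(b[180:270,215:325,::-1],(440,360),interpolation=2),cv2.resize(a[145:235,235:320,::-1],(340,360),interpolation=2)]))
for q in [(135.6,231.4)]: print(ray('top',*q,.088),fx(ray('top',*q,.088)))
p=ray('side',300.75,357.4,.088); print(p,fx(p))"
```

```text
t 23.55 p [0.4853 0.2894 0.156 ] fix [-180.7  234.9  156. ] yhead -3.08 tilt [-0.001  -0.0001] F fix [ 0.1 -0.1  0.2] gap 0.0685
[0.48468723 0.29394832 0.088     ] [-181.5  239.5   88. ]
[0.48390968 0.2947481  0.088     ] [-182.4  240.2   88. ]
```

View pics/s4c.png

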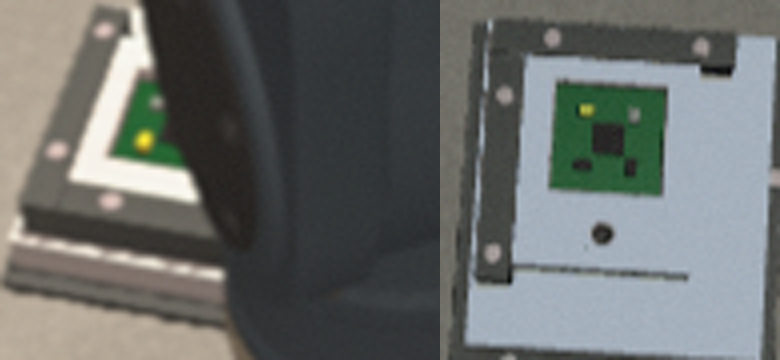

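The top view shows all three plates flush with both rails, and the hole at right crop (602,234) is dark all the way through. Next I'll take the pin.

Emit:
{"fn": "drive_tool", "kwargs": {
  "deltas": [
    {"delta_pos": [5, -1.2, 0], "rot": [0, 0, 0], "grip": 0.8},
    {"delta_pos": [0, 0, 25], "rot": [0, 0, 0], "grip": 0.8},
    {"delta_pos": [0, 0, 25], "rot": [0, 0, 0], "grip": 0.8},
    {"delta_pos": [0, 0, 20], "rot": [0, 0, 0], "grip": 0.8},
    {"delta_pos": [0, 0, 10], "rot": [0, 0, 0], "grip": 0.8},
    {"delta_pos": [0, 0, 0], "rot": [0, 0, 0], "grip": 0.8},
    {"delta_pos": [0, 0, 0], "rot": [0, 0, 0], "grip": 0.8}
  ]
}}

```text
clock: 24.35
position: [0.4857, 0.2933, 0.077]
orientation: [0.727, 0.687, 0.0, 0.0]
wrist_force: [0.0, -0.2, 0.8]
finger_gap: 0.0686
```

Emit:
{"fn": "drive_tool", "kwargs": {
  "deltas": [
    {"delta_pos": [0, 0, 0], "rot": [0, 0, 0], "grip": 0.35},
    {"delta_pos": [0, 0, 0], "rot": [0, 0, 0], "grip": 0.35},
    {"delta_pos": [0, 0, 0], "rot": [0, 0, 0], "grip": 0},
    {"delta_pos": [0, 0, 0], "rot": [0, 0, 0], "grip": 0},
    {"delta_pos": [0, 0, 0], "rot": [0, 0, 0], "grip": 0},
    {"delta_pos": [0, 0, 0], "rot": [0, 0, 0], "grip": 0}
  ]
}}

```text
clock: 24.95
position: [0.4854, 0.2937, 0.077]
orientation: [0.727, 0.687, 0.001, 0.0]
wrist_force: [-1.8, -0.7, 6.3]
finger_gap: 0.018
```

```bash
python3 -c "
from h import *; st()
a=cv2.imread('pics/t4.png')
g=cv2.cvtColor(a,cv2.COLOR_BGR2GRAY)[192:214,264:286]
m=(cv2.resize(g,None,fx=8,fy=8,interpolation=2)<90).astype(np.uint8)
n,l,s,c=cv2.connectedComponentsWithStats(m)
for i in range(1,n):
  if s[i,4]>150: u,v=264+(c[i]+.5)/8-.5-np.array([0,0]); v=192+(c[i][1]+.5)/8-.5;u=264+(c[i][0]+.5)/8-.5; p=ray('top',u,v,.054); print(s[i],u,v,p,fx(p))
p=ray('top',275.1,203.1,.054); print(p,fx(p))"
```

```text
t 24.95 p [0.4854 0.2937 0.077 ] fix [-180.8  239.2   77. ] yhead -3.24 tilt [0.001  0.0004] F fix [-1.7 -0.8  6.3] gap 0.018
[ 51   0 125  11 788] 278.9348032994924 191.93512055837564 [ 0.5777937  -0.00955084  0.054     ] [-72.1 -58.5  54. ]
[  73   73   41   39 1184] 275.15783361486484 203.06503378378378 [ 0.5524278  -0.00128138  0.054     ] [-97.9 -51.7  54. ]
[130 169  46   7 220] 282.7244318181818 213.17897727272728 [ 0.52976275 -0.01842284  0.054     ] [-119.6  -70.    54. ]
[ 0.55234748 -0.00115236  0.054     ] [-98.  -51.5  54. ]
```

Emit:
{"fn": "drive_tool", "kwargs": {
  "deltas": [
    {"delta_pos": [0, 0, -5], "rot": [0, 0, 0], "grip": 0},
    {"delta_pos": [0, 0, -10], "rot": [0, 0, 0], "grip": 0},
    {"delta_pos": [0, 0, -15], "rot": [0, 0, 0], "grip": 0},
    {"delta_pos": [0, 0, -20], "rot": [0, 0, 0], "grip": 0},
    {"delta_pos": [0, 0, -20], "rot": [0, 0, 0], "grip": 0},
    {"delta_pos": [0, 0, 0], "rot": [0, 0, 0], "grip": 0}
  ]
}}

```text
clock: 25.55
position: [0.4865, 0.2943, 0.1494]
orientation: [0.727, 0.687, 0.002, 0.001]
wrist_force: [0.8, -0.3, -1.0]
finger_gap: 0.0183
```

```bash
python3 -c "
from h import *; st()
b=snap('side','s5');
P=proj('side',[.4854,.2937,.1]); print(P); u,v=P.astype(int)
cv2.imwrite('pics/s5c.png',cv2.resize(b[max(0,v-50):v+50,u-60:u+60,::-1],None,fx=6,fy=6,interpolation=2))"
```

```text
t 25.55 p [0.4865 0.2943 0.1494] fix [-179.8  240.   149.4] yhead -3.24 tilt [0.004  0.0024] F fix [ 0.8 -0.2 -1. ] gap 0.0183
[300.1807689  353.42150928]
```

View pics/s5c.png

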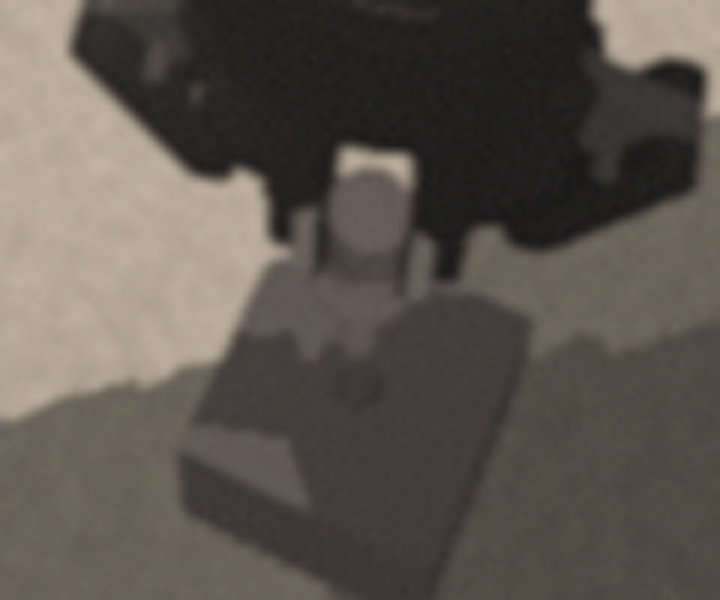

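The pin is held upright and clear; the empty block hole shows at crop (358,380) and the pin top at (370,212). Next I'll carry it over the stack.

Emit:
{"fn": "drive_tool", "kwargs": {
  "deltas": [
    {"delta_pos": [-36.5, 10.2, 0], "rot": [0, 0, 0], "grip": 0},
    {"delta_pos": [-36.5, 10.2, 0], "rot": [0, 0, 0], "grip": 0},
    {"delta_pos": [-36.5, 10.2, 0], "rot": [0, 0, 0], "grip": 0},
    {"delta_pos": [-36.5, 10.2, 0], "rot": [0, 0, 0], "grip": 0},
    {"delta_pos": [-36.5, 10.2, 0], "rot": [0, 0, 0], "grip": 0},
    {"delta_pos": [-36.5, 10.2, 0], "rot": [0, 0, 0], "grip": 0},
    {"delta_pos": [-36.5, 10.2, 0], "rot": [0, 0, 0], "grip": 0},
    {"delta_pos": [-36.5, 10.2, 0], "rot": [0, 0, 0], "grip": 0},
    {"delta_pos": [0, 0, 0], "rot": [0, 0, 0], "grip": 0},
    {"delta_pos": [0, 0, 0], "rot": [0, 0, 0], "grip": 0}
  ]
}}

```text
clock: 26.6
position: [0.5496, -0.0035, 0.1453]
orientation: [0.728, 0.686, -0.001, -0.001]
wrist_force: [-0.4, 0.2, -1.6]
finger_gap: 0.0179
```

```bash
python3 -c "
from h import *; st()
p=ray('side',301.3,337.9,.1605); print('pin at s5',fx(p))
b=snap('side','s6'); s=ctrl.get_state()['position']
u,v=proj('side',[.5524,-.0013,.08]).astype(int); print(u,v)
cv2.imwrite('pics/s6c.png',cv2.resize(b[v-35:v+35,u-45:u+45,::-1],None,fx=8,fy=8,interpolation=2))"
```

```text
t 26.6 p [ 0.5496 -0.0035  0.1453] fix [-100.7  -54.   145.3] yhead -3.36 tilt [-0.0017  0.0002] F fix [-0.5  0.2 -1.6] gap 0.0179
pin at s5 [-180.3  241.9  160.5]
286 205
```

View pics/s6c.png

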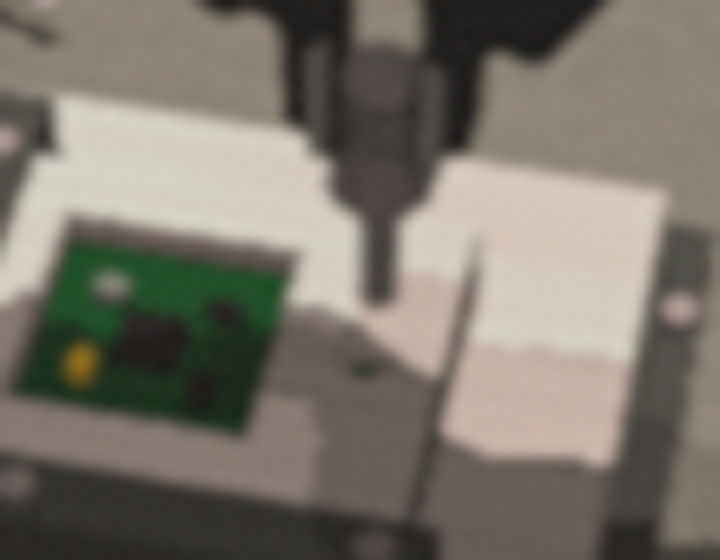

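```bash
python3 -c "
from h import *
f=lambda x,y,z: fx(ray('side',286-45+(x+.5)/8-.5,205-35+(y+.5)/8-.5,z))
print('tip',f(378,296,.0763),'top',f(381,76,.1563),'hole',f(362,367,.054)); st()"
```

```text
tip [-101.   -53.9   76.3] top [-100.8  -51.   156.3] hole [-98.4 -48.8  54. ]
t 26.65 p [ 0.5495 -0.0026  0.1455] fix [-100.8  -53.2  145.5] yhead -3.28 tilt [-0.0016  0.0003] F fix [-0.5 -0.6 -1.3] gap 0.0183
```

Emit:
{"fn": "drive_tool", "kwargs": {
  "deltas": [
    {"delta_pos": [0.8, 2.8, 5], "rot": [0, 0, 0], "grip": 0},
    {"delta_pos": [0, 0, 10], "rot": [0, 0, 0], "grip": 0},
    {"delta_pos": [0, 0, 4], "rot": [0, 0, 0], "grip": 0},
    {"delta_pos": [0, 0, 0], "rot": [0, 0, 0], "grip": 0},
    {"delta_pos": [0, 0, 0], "rot": [0, 0, 0], "grip": 0}
  ]
}}

```text
clock: 27.15
position: [0.5528, -0.0017, 0.1271]
orientation: [0.727, 0.687, -0.0, -0.0]
wrist_force: [0.1, -0.3, -1.8]
finger_gap: 0.018
```

```bash
python3 -c "
from h import *; st()"
```

```text
t 27.15 p [ 0.5528 -0.0017  0.1271] fix [-97.6 -52.  127.1] yhead -3.21 tilt [-0.0005 -0.0001] F fix [ 0.1 -0.3 -1.8] gap 0.018
```

Emit:
{"fn": "drive_tool", "kwargs": {
  "deltas": [
    {"delta_pos": [-0.4, -0.3, 2], "rot": [0, 0, 0], "grip": 0},
    {"delta_pos": [0, 0, 2], "rot": [0, 0, 0], "grip": 0},
    {"delta_pos": [0, 0, 1], "rot": [0, 0, 0], "grip": 0},
    {"delta_pos": [0, 0, 1], "rot": [0, 0, 0], "grip": 0},
    {"delta_pos": [0, 0, 0], "rot": [0, 0, 0], "grip": 0}
  ]
}}

```text
clock: 27.65
position: [0.5525, -0.0024, 0.1212]
orientation: [0.727, 0.687, -0.0, -0.0]
wrist_force: [-0.6, -0.0, -1.5]
finger_gap: 0.0182
```

```bash
python3 -c "
from h import *; st()"
```

```text
t 27.65 p [ 0.5525 -0.0024  0.1212] fix [-97.8 -52.8 121.2] yhead -3.25 tilt [-0.0002 -0.0001] F fix [-0.6 -0.  -1.5] gap 0.0182
```

Emit:
{"fn": "drive_tool", "kwargs": {
  "deltas": [
    {"delta_pos": [0, 0, 1.5], "rot": [0, 0, 0], "grip": 0},
    {"delta_pos": [0, 0, 1.5], "rot": [0, 0, 0], "grip": 0}
  ]
}}

```text
clock: 27.85
position: [0.5527, -0.0024, 0.1183]
orientation: [0.727, 0.687, 0.0, 0.0]
wrist_force: [0.3, 0.4, -1.4]
finger_gap: 0.0185
```

Emit:
{"fn": "drive_tool", "kwargs": {
  "deltas": [
    {"delta_pos": [0, 0, 1.5], "rot": [0, 0, 0], "grip": 0},
    {"delta_pos": [0, 0, 1.5], "rot": [0, 0, 0], "grip": 0},
    {"delta_pos": [0, 0, 0], "rot": [0, 0, 0], "grip": 0}
  ]
}}

```text
clock: 28.15
position: [0.5525, -0.0024, 0.115]
orientation: [0.727, 0.687, -0.0, -0.0]
wrist_force: [-0.0, -0.4, -1.4]
finger_gap: 0.0181
```

```bash
python3 -c "
from h import *; st()"
```

```text
t 28.15 p [ 0.5525 -0.0024  0.115 ] fix [-97.8 -52.8 115. ] yhead -3.24 tilt [-0.0004 -0.0001] F fix [-0.  -0.4 -1.4] gap 0.0181
```

Emit:
{"fn": "drive_tool", "kwargs": {
  "deltas": [
    {"delta_pos": [0, 0, 1.5], "rot": [0, 0, 0], "grip": 0},
    {"delta_pos": [0, 0, 1.5], "rot": [0, 0, 0], "grip": 0},
    {"delta_pos": [0, 0, 1], "rot": [0, 0, 0], "grip": 0},
    {"delta_pos": [0, 0, 0], "rot": [0, 0, 0], "grip": 0}
  ]
}}

```text
clock: 28.55
position: [0.5525, -0.0024, 0.1111]
orientation: [0.727, 0.687, -0.0, -0.0]
wrist_force: [-0.9, 0.1, -1.1]
finger_gap: 0.018
```

```bash
python3 -c "
from h import *; st()"
```

```text
t 28.55 p [ 0.5525 -0.0024  0.1111] fix [-97.8 -52.8 111.1] yhead -3.24 tilt [-0.0004 -0.0001] F fix [-0.9  0.1 -1.1] gap 0.018
```

Tip at about 42 mm, in the board. On to the carrier, then the slide plate.

Emit:
{"fn": "drive_tool", "kwargs": {
  "deltas": [
    {"delta_pos": [0, 0, 1.5], "rot": [0, 0, 0], "grip": 0},
    {"delta_pos": [0, 0, 1.5], "rot": [0, 0, 0], "grip": 0},
    {"delta_pos": [0, 0, 1.5], "rot": [0, 0, 0], "grip": 0},
    {"delta_pos": [0, 0, 1.5], "rot": [0, 0, 0], "grip": 0},
    {"delta_pos": [0, 0, 0], "rot": [0, 0, 0], "grip": 0}
  ]
}}

```text
clock: 29.05
position: [0.5524, -0.0024, 0.105]
orientation: [0.727, 0.687, -0.0, -0.0]
wrist_force: [0.5, 0.3, -1.5]
finger_gap: 0.0182
```

```bash
python3 -c "
from h import *; st()"
```

```text
t 29.05 p [ 0.5524 -0.0024  0.105 ] fix [-97.9 -52.8 105. ] yhead -3.24 tilt [-0.0005 -0.0001] F fix [ 0.5  0.4 -1.5] gap 0.0182
```

Emit:
{"fn": "drive_tool", "kwargs": {
  "deltas": [
    {"delta_pos": [0, 0, 2], "rot": [0, 0, 0], "grip": 0},
    {"delta_pos": [0, 0, 2], "rot": [0, 0, 0], "grip": 0},
    {"delta_pos": [0, 0, 1.5], "rot": [0, 0, 0], "grip": 0},
    {"delta_pos": [0, 0, 1.5], "rot": [0, 0, 0], "grip": 0},
    {"delta_pos": [0, 0, 1], "rot": [0, 0, 0], "grip": 0},
    {"delta_pos": [0, 0, 0], "rot": [0, 0, 0], "grip": 0}
  ]
}}

```text
clock: 29.65
position: [0.5525, -0.0024, 0.0972]
orientation: [0.727, 0.687, -0.0, -0.0]
wrist_force: [0.0, -0.7, -0.9]
finger_gap: 0.0178
```

```bash
python3 -c "
from h import *; st()"
```

```text
t 29.65 p [ 0.5525 -0.0024  0.0972] fix [-97.8 -52.8  97.2] yhead -3.24 tilt [-0.0002 -0.0001] F fix [ 0.1 -0.7 -0.9] gap 0.0178
```

Emit:
{"fn": "drive_tool", "kwargs": {
  "deltas": [
    {"delta_pos": [0, 0, 2], "rot": [0, 0, 0], "grip": 0},
    {"delta_pos": [0, 0, 2], "rot": [0, 0, 0], "grip": 0},
    {"delta_pos": [0, 0, 2], "rot": [0, 0, 0], "grip": 0},
    {"delta_pos": [0, 0, 2], "rot": [0, 0, 0], "grip": 0},
    {"delta_pos": [0, 0, 2], "rot": [0, 0, 0], "grip": 0},
    {"delta_pos": [0, 0, 2], "rot": [0, 0, 0], "grip": 0},
    {"delta_pos": [0, 0, 2], "rot": [0, 0, 0], "grip": 0},
    {"delta_pos": [0, 0, 0], "rot": [0, 0, 0], "grip": 0}
  ]
}}

```text
clock: 30.45
position: [0.5524, -0.0024, 0.083]
orientation: [0.727, 0.687, -0.0, -0.0]
wrist_force: [-0.6, -0.0, -1.4]
finger_gap: 0.0181
```

Emit:
{"fn": "drive_tool", "kwargs": {
  "deltas": [
    {"delta_pos": [0, 0, 1], "rot": [0, 0, 0], "grip": 0},
    {"delta_pos": [0, 0, 0.5], "rot": [0, 0, 0], "grip": 0},
    {"delta_pos": [0, 0, 0], "rot": [0, 0, 0], "grip": 0}
  ]
}}

```text
clock: 30.75
position: [0.5526, -0.0024, 0.0818]
orientation: [0.727, 0.687, -0.0, 0.0]
wrist_force: [0.1, 0.3, -1.1]
finger_gap: 0.0182
```

```bash
python3 -c "
from h import *; st()"
```

```text
t 30.75 p [ 0.5526 -0.0024  0.0818] fix [-97.7 -52.8  81.8] yhead -3.24 tilt [-0.0001 -0.0001] F fix [ 0.1  0.3 -1.1] gap 0.0182
```

Emit:
{"fn": "drive_tool", "kwargs": {
  "deltas": [
    {"delta_pos": [0, 0, 0.5], "rot": [0, 0, 0], "grip": 0},
    {"delta_pos": [0, 0, 0.5], "rot": [0, 0, 0], "grip": 0},
    {"delta_pos": [0, 0, 0], "rot": [0, 0, 0], "grip": 0}
  ]
}}

```text
clock: 31.05
position: [0.5527, -0.0024, 0.081]
orientation: [0.727, 0.687, 0.0, 0.0]
wrist_force: [-0.3, 0.4, 1.1]
finger_gap: 0.018
```

The flange now rests on the frame (vertical force went from −1.2 to +1.1 N). I'll let go, rise and retreat.

Emit:
{"fn": "drive_tool", "kwargs": {
  "deltas": [
    {"delta_pos": [0, 0, 0], "rot": [0, 0, 0], "grip": 0.5},
    {"delta_pos": [0, 0, 0], "rot": [0, 0, 0], "grip": 0.5},
    {"delta_pos": [0, 0, 0], "rot": [0, 0, 0], "grip": 0.5},
    {"delta_pos": [0, 0, 0], "rot": [0, 0, 0], "grip": 0.5},
    {"delta_pos": [0, 0, -10], "rot": [0, 0, 0], "grip": 0.5},
    {"delta_pos": [0, 0, -20], "rot": [0, 0, 0], "grip": 0.5},
    {"delta_pos": [0, 0, -40], "rot": [0, 0, 0], "grip": 0.5},
    {"delta_pos": [0, 0, -40], "rot": [0, 0, 0], "grip": 0.5},
    {"delta_pos": [40, -25, 0], "rot": [0, 0, 0], "grip": 0.5},
    {"delta_pos": [40, -25, 0], "rot": [0, 0, 0], "grip": 0.5}
  ]
}}

```text
clock: 32.05
position: [0.5079, 0.0806, 0.1929]
orientation: [0.728, 0.686, 0.002, 0.001]
wrist_force: [0.0, 0.1, -0.9]
finger_gap: 0.0429
```

Emit:
{"fn": "drive_tool", "kwargs": {
  "deltas": [
    {"delta_pos": [40, -25, 0], "rot": [0, 0, 0], "grip": 0.5},
    {"delta_pos": [40, -25, 0], "rot": [0, 0, 0], "grip": 0.5},
    {"delta_pos": [40, -25, 0], "rot": [0, 0, 0], "grip": 0.5},
    {"delta_pos": [40, -25, 0], "rot": [0, 0, 0], "grip": 0.5},
    {"delta_pos": [40, -25, 0], "rot": [0, 0, 0], "grip": 0.5},
    {"delta_pos": [0, 0, 0], "rot": [0, 0, 0], "grip": 0.5}
  ]
}}

```text
clock: 32.65
position: [0.3913, 0.2912, 0.1917]
orientation: [0.725, 0.689, 0.001, -0.001]
wrist_force: [0.6, 0.0, -0.6]
finger_gap: 0.043
```

```bash
python3 -c "
from h import *; st()
b=snap('side','s7');a=snap('top','t7')
cv2.imwrite('pics/s7c.png',np.hstack([cv2.resize(b[175:265,210:330,::-1],(440,330),interpolation=2),cv2.resize(a[145:240,235:325,::-1],(313,330),interpolation=2)]))"
```

```text
t 32.65 p [0.3913 0.2912 0.1917] fix [-274.6  231.7  191.7] yhead -2.91 tilt [0.0002 0.0018] F fix [ 0.6  0.  -0.6] gap 0.043
```

View pics/s7c.png

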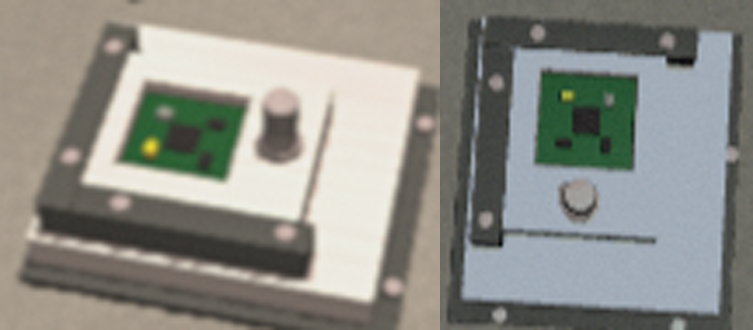

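Both views show the pin upright with its flange on the frame (left crop (280,115), right crop (578,198)). The plates are still square to both rails, and the arm is clear.

```bash
python3 -c "
from h import *; print(ctrl.sign_off())"
```

```text
the job is handed in; nothing more can be done
None
```

The job is done and handed in. The three plates are square against both rails, and the pin is home through all of them with its flange on the frame. The arm finished at about 33 s, clear of everything.

- **Squaring:** I pushed the stack in +x, +y, +x and +y with the shut fingers. The highest force at the end of any move was 15.7 N. On the first y push the frame skewed and stopped early. I fixed that by pushing nearer its end, and the later stops were firm.
- **Hole position:** The touch stops and the top camera agreed to about 0.5 mm. The side camera's reading of the hole differed by about 3 mm in y, so I set it aside.
- **Pin:** It went in with no noticeable contact force, and I stopped when the flange took about 2 N. The jaws read an 18 mm gap on the 20 mm grip throughout. I don't know why, but the grip held steady.
- **Last look:** Both cameras showed the pin upright and seated, the frame flat and no gaps at the rails. I did not closely check the bin, bottle and screwdriver at the end; no move went near them.

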